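# Hang the crane load and hold the dead-man plunger

### The job

Hook the orange load hanger over the blue end of the loading crane's rail and slide it along, without lifting it off the rail again, until it hangs by itself, let go, centred on the red band. Then press the yellow dead-man plunger of the crane controller half way down, so that its top stands level with the green band of the gauge beside it (pushing it nearly right down trips the emergency stop and must never happen), and finish the program while still holding it pressed there. Leave the engine, the goods shed and the station clock where they are.

Things in the scene. Friction and masses are not known exactly. Their poses are not given: they have to be found in the camera images.
- hanger: Loose orange C-shaped load hanger, 0.14 to 0.28 kg, standing upright on its tray; the C opens to its +x. Origin: underside of the tray, below the throat; z up. Tray 70 (x, -31 to +39) x 56 x 6 mm with a fixed brown crate, top 34 mm up. Back bar 6 x 20 mm at x = -33 mm. Top arm from x = -36 to +15 mm, 20 mm wide, 110 to 118 mm up.
- hanger_hook (a point): Centre of the throat's roof, on the underside of the hanger's top arm, 110 mm above the tray's underside; it rests on the rail's top when hung. The throat is 18 mm wide (x), open downwards, between two lips 6 mm thick that hang from the arm down to 94 mm up, at x = -12 and +12 mm.
- hanger_tab (a point): point to grasp, 145 mm above the tray's underside, inside the upright tab over the throat: 18 (x) by 16 (y) mm, from 118 to 160 mm up
- crane: Fixed silver aluminium crane; origin on the bench under the middle of its rail, y along the rail, z up. Level round rail 12 mm thick, 400 mm long, axis 170 mm up; posts at y = -190 and +190 mm (feet 100 x 40 x 12 mm); nothing rises above the rail. Rail blue from y = -160 to -60 mm. Do not carry the hanger over the rail beyond y = -30 mm: slide it.
- mark: Red band painted on the crane's rail, 20 mm long, about as thick as the rail; origin at its centre on the rail's axis, y axis along the rail, z up. It lies between 30 and 110 mm from the rail's middle, on the side away from the blue end.
- controller: Fixed grey crane controller, 100 (x) by 110 (y) by 45 mm high, with the round yellow plunger in the middle of its top. Origin: centre of its underside. Gauge: a 10 x 10 mm pillar at x = +30, y = +38 mm, red from 45 to 66 mm, green from 66 to 76 mm, white from 76 to 86 mm above the bench.
- plunger_top (a point): centre of the plunger's flat top (yellow cap, 40 mm in diameter, 12 mm thick), 81 mm above the bench when released; moves down with the plunger
- plunger (a joint): plunger travel in m, 0 released, growing as it is pressed straight down, 0.020 at its stop; a spring pushes back with about 2 N at the start, 5 N at 0.010, 8 N at the stop, and returns it when let go. Half way, the green band, is 0.005 to 0.015; the emergency stop trips beyond 0.018.
- engine: bystander: loose faded green tinplate engine with red wheels, 170 x 64 x 100 mm, origin under its middle
- shed: bystander: loose brown wood goods shed with a dark pitched roof, 120 x 160 x 110 mm, origin under its middle
- clock: bystander: loose cream porcelain station clock on a foot 72 mm in diameter, 139 mm high, origin under its foot

How it is judged:
By the outcome, as a careful person would: the job done as asked, in the order asked, and still so for the second after the job is handed in, while the arm keeps its last pose, push and grip.
It also fails if it takes over 61 s, if anything falls off the work surface, if the arm or the gripper's body presses on something with over 40 N, if the wrist force passes 120 N, or if a joint passes its speed limit or range.

### The arm

A 6-joint arm with a two-finger parallel gripper is mounted at the origin on the work surface. World frame = base frame: x ahead of the robot, y to its left, z up, the work surface at z = 0. Lengths are in m, angles in rad, forces in N, time in s.
With the tool pointing down it reaches from about 0.325 to 0.925 m from the base axis. Payload 3.1 kg.
Tool frame: the origin (TCP) lies midway between the tips of the shut fingers; the grasp point (between the pads) lies 19 mm behind it; z points along the fingers, y is the direction in which the jaws open and shut (so a half turn about z gives the same grasp; the last joint's range is limited). The gripper opens to 85 mm and grips with 20 to 120 N. Pads are 22 mm wide; open, the fingers measure 114 mm over their backs; the gripper's body (76 mm by 85 mm) begins 54 mm behind the grasp point. The pads swing forward as they close: fully open they stand 13 mm farther back than shut.
Start: joints at [-1.362, 0.217, 1.613, -0, 1.311, -0.112], TCP at [0.197, -0.593, 0.231] pointing down, gripper open.
Joint ranges: [-2.75, 2.75], [-0.78, 2.1], [0.31, 2.55], [-1.13, 4.27], [0.13, 2.63], [-2.58, 2.58]. Speed limits (rad/s): [2.79, 2.79, 3.14, 3.14, 3.14, 3.14].

### API

Orientations are given as a unit quaternion [x, y, z, w].
In Python, from plant import sensors, capture, order, spotter gives the robot as it stands. The module is installed in compiled form; this text tells all that it offers.
- The arm moves only by the tool send_rows, never from a script. Its argument "deltas" is one flat list of numbers, 7 for each row, row after row: the shift along the tool's x, y, z in units of 25 mm (1.0 is 25 mm), then the turn, a rotation vector about the tool's x, y, z in units of 5 degrees (1.0 is 5 degrees), then the opening, from 0 (shut) to 1 (fully open). A call has 1 to 20 rows; each row is the pose to reach, as a shift and turn from the pose commanded when the call began, along the tool's axes at that moment; what a row does not reach only later rows make up. A row lasts 1/10 s, in which the tool goes at most 50 mm and 8.59 degrees, less where a joint would pass 70% of its speed; a pose out of reach is approached as far as the arm can. A call with a gripper value outside its range is refused whole. The fingers move at their own pace and stop on an object; the grip force is fixed at half the most. Time passes only in rows, so rows that repeat a pose let the fingers close. It gives the time, the measured TCP pose, the force and the opening at its end, in the units of the state.
- sensors.read_state(): the state, without advancing time (a new reading comes with each control period).
- capture(name): name is "side" or "top" or "wrist"; returns a dict with "color" (384x512x3 uint8, blue, green, red), "range_z" (384x512 float32, m along the optical axis (not along the pixel's ray), 0 where there is no reading), "intrinsics" (3x3 intrinsics, pixels), "R" (3x3) and "t" (3): a world point X has camera coordinates R X + t; the wrist camera has in their place "hand_eye" (4x4, takes a point from camera to tool coordinates, whose origin is the TCP and whose axes are the flange's). Camera axes: x right, y down, z forward; pixel columns grow to the right and rows downward; lengths in m; the calibration is good to about 2 mm. A picture is of the moment at which its call begins: read the wrist's pose just before it.
- order.hand_in(): hands the job in, once; it reports no verdict.
Trained networks look in a picture, given as the dict that the camera call returned (one of the last four; its "shot" number tells which), for a name from the list of things; names that differ only in an ending like _2 or _b are one class to them, and where a whole thing is asked for, a point or a joint stands for the part that bears it (a point fixed in the world has none). Each returns a list of dicts, best first, with "confidence" (0 to 1); they miss things now and then, are a little off and sometimes report something else, mostly with a low value. They report only what shows in the picture. A call takes as long as a camera call.
- spotter.regions_of(picture, name): "region" (384x512 bool, what is visible of it) and "centre" ([column, row] as shares, 0 to 1, of the picture: columns of its width, rows of its height, amid what is visible of it).
- spotter.tip_of(picture, name): "centre" ([column, row] as shares, 0 to 1, of the picture: columns of its width, rows of its height: a listed point, or the origin of a listed thing).
The state is a dict: "clock": time; "joint_positions": joint angles; "joint_velocities": joint speeds; "joint_torque": joint torques, N m; "tcp_pos": TCP position; "orientation": TCP orientation; "contact_force": force on the tool from outside, world axes, zero at the start; "wrist_torque": the same for the moment, N m; "opening": finger opening in m.
Only numpy, scipy, OpenCV 4.12 (cv2) and the standard library are available. Lean on these libraries where they do the work, as an engineer would, in place of code of your own. Each camera call takes 0.05 s, during which the arm holds its last target. There are 200 camera calls.

## Working session

There is one attempt and no reset: what is moved stays moved. The work goes in short steps, Python scripts to look and compute and a tool call to move; the robot and the scene stay as the last step left them, time stands still between calls to the robot, and variables do not carry over. Pictures are saved under pics/ and viewed, about 8 in all and at most 12, crops included, and the job is handed in when it is done.

Besides the shell and the picture viewer there is one more tool, called as a command line: name --argument value ..., lists and objects as JSON in quotes. send_rows: Moves the arm, as the interface text tells. Its arguments: {"type":"object","properties":{"deltas":{"type":"array","items":{"type":"number"}}},"required":["deltas"]}

```bash
mkdir -p pics
cat > h.py <<'E'
import numpy as np, cv2
from scipy.spatial.transform import Rotation as Ro
from plant import sensors, capture, order, spotter
def pose(s=None):
    s=s or sensors.read_state(); T=np.eye(4); T[:3,:3]=Ro.from_quat(s["orientation"]).as_matrix(); T[:3,3]=s["tcp_pos"]; return T
def shot(n):
    T=pose(); p=capture(n)
    if n=="wrist": p["M"]=T@p["hand_eye"]
    else:
        M=np.eye(4); M[:3,:3]=p["R"]; M[:3,3]=p["t"]; p["M"]=np.linalg.inv(M)
    return p
def cloud(p):
    K=p["intrinsics"]; z=p["range_z"]; v,u=np.mgrid[:384,:512]
    c=np.stack([(u-K[0,2])/K[0,0]*z,(v-K[1,2])/K[1,1]*z,z],-1)
    return c@p["M"][:3,:3].T+p["M"][:3,3]
def ray(p,px,z):  # pixel (u,v) on plane height z
    K=p["intrinsics"]; d=p["M"][:3,:3]@np.array([(px[0]-K[0,2])/K[0,0],(px[1]-K[1,2])/K[1,1],1]); o=p["M"][:3,3]
    return o+d*(z-o[2])/d[2]
E
cat > a.py <<'E'
from h import *
np.set_printoptions(precision=4,suppress=True)
s=sensors.read_state(); print(s["clock"],s["tcp_pos"],s["orientation"],s["opening"],s["contact_force"])
ims=[]
for n in ["top","side"]:
    p=shot(n); C=cloud(p); ims.append(p["color"])
    print(n,"cam",p["M"][:3,3])
    for k in ["hanger","hanger_tab","hanger_hook","crane","mark","controller","plunger_top","engine","shed","clock"]:
        r=spotter.regions_of(p,k)[:2] if k not in("hanger_tab","hanger_hook","plunger_top") else []
        for q in r:
            m=q["region"]&(p["range_z"]>0); P=C[m]
            if len(P): print(k,"reg %.2f"%q["confidence"],len(P),np.percentile(P,[2,50,98],axis=0).round(3).tolist())
        for q in spotter.tip_of(p,k)[:1]:
            print(k,"tip %.2f"%q["confidence"],(np.array(q["centre"])*[512,384]).round(1))
cv2.imwrite("pics/a.png",cv2.resize(np.vstack(ims),None,fx=.78,fy=.78))
cv2.imwrite("pics/top.png",ims[0]);cv2.imwrite("pics/side.png",ims[1])
E
python3 a.py
```

```text
0.0 [ 0.1969 -0.5923  0.2299] [ 0.9872  0.1597 -0.     -0.0012] 0.08539040605159837 [0.4283 0.824  0.2647]
top cam [ 0.506  -0.0053  1.1343]
hanger reg 0.79 599 [[0.402, 0.148, 0.002], [0.433, 0.172, 0.034], [0.467, 0.211, 0.162]]
hanger tip 0.73 [187.1 261.9]
hanger_tab tip 0.60 [181.1 270. ]
hanger_hook tip 0.84 [180.2 266. ]
crane reg 0.65 2004 [[0.525, -0.113, 0.002], [0.586, 0.144, 0.097], [0.647, 0.321, 0.178]]
mark reg 0.59 45 [[0.592, 0.191, 0.172], [0.597, 0.2, 0.176], [0.603, 0.21, 0.179]]
mark tip 0.53 [165.1 195.1]
controller reg 0.76 1681 [[0.381, -0.383, 0.014], [0.432, -0.321, 0.046], [0.481, -0.272, 0.084]]
controller tip 0.66 [372.5 258.3]
plunger_top tip 0.68 [379.7 259.5]
engine reg 0.94 1798 [[0.365, 0.336, 0.002], [0.456, 0.359, 0.075], [0.523, 0.412, 0.101]]
engine tip 0.60 [119.4 264.4]
shed reg 0.64 2754 [[0.695, -0.005, 0.005], [0.747, 0.073, 0.091], [0.815, 0.15, 0.11]]
shed reg 0.62 746 [[0.661, -0.347, -0.0], [0.686, -0.307, 0.036], [0.729, -0.284, 0.141]]
shed tip 0.92 [227.4 141.8]
clock reg 0.64 734 [[0.661, -0.35, 0.002], [0.686, -0.308, 0.047], [0.718
[... 652 characters left out ...]

controller reg 0.21 473 [[0.664, -0.337, 0.001], [0.69, -0.3, 0.055], [0.725, -0.279, 0.137]]
controller tip 0.80 [325.4 181.1]
plunger_top tip 0.68 [310.7 273.4]
engine reg 0.56 3089 [[0.366, 0.352, 0.029], [0.461, 0.384, 0.076], [0.521, 0.415, 0.1]]
engine reg 0.40 870 [[0.384, -0.372, 0.005], [0.431, -0.292, 0.044], [0.481, -0.266, 0.082]]
engine tip 0.81 [283.3 380.4]
shed reg 0.59 2842 [[0.698, 0.001, 0.003], [0.739, 0.106, 0.082], [0.812, 0.154, 0.109]]
shed tip 0.78 [197.4 243.5]
clock reg 0.61 398 [[0.667, -0.328, 0.003], [0.69, -0.3, 0.043], [0.721, -0.28, 0.137]]
clock reg 0.40 115 [[0.416, -0.343, 0.05], [0.433, -0.318, 0.079], [0.451, -0.307, 0.082]]
clock tip 0.61 [255.5 172.1]
```

View pics/a.png

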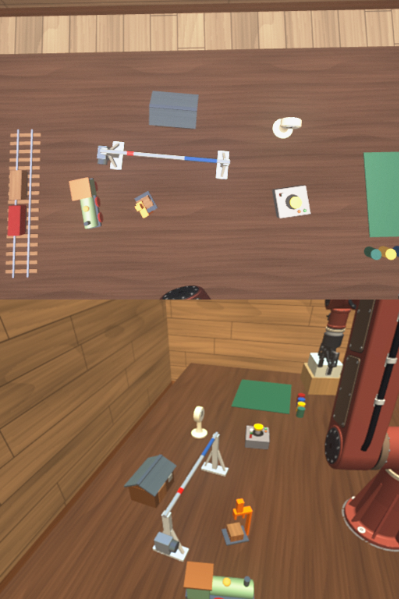

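```bash
cat > b.py <<'E'
from h import *
np.set_printoptions(precision=4,suppress=True)
for n in ["top","side"]:
    p=shot(n); C=cloud(p); hsv=cv2.cvtColor(p["color"],cv2.COLOR_BGR2HSV); H,S,V=[hsv[...,i].astype(int) for i in range(3)]
    ok=p["range_z"]>0
    z=C[...,2]
    rail=ok&(z>.163)&(z<.185)&(C[...,0]>.5)&(C[...,0]<.7)
    P=C[rail]; v=cv2.fitLine(P[:,:2].astype(np.float32),cv2.DIST_HUBER,0,.001,.001).ravel(); print(n,"rail",len(P),v,"ztop",np.percentile(z[rail],90))
    d=v[:2]*np.sign(v[1]); t=(P[:,:2]-v[2:])@d; print("ends",v[2:]+d*t.min(),v[2:]+d*t.max(),t.max()-t.min())
    for nm,m in [("blue",rail&(H>95)&(H<130)&(S>110)),("red",rail&((H<8)|(H>172))&(S>110))]:
        Q=C[m]; 
        if len(Q): tt=(Q[:,:2]-v[2:])@d; print(nm,len(Q),v[2:]+d*tt.min(),v[2:]+d*tt.max(),tt.max()-tt.min())
    ha=ok&(C[...,0]>.37)&(C[...,0]<.5)&(C[...,1]>.12)&(C[...,1]<.24)
    for lo,hi in [(.152,.17),(.108,.125),(.028,.04),(.003,.012)]:
        m=ha&(z>lo)&(z<hi)&(S>90); Q=C[m]
        if len(Q)>5:
            r=cv2.minAreaRect((Q[:,:2]*1000).astype(np.float32)); print("h",lo,len(Q),Q.mean(0),r)
    pl=ok&(abs(C[...,0]-.433)<.08)&(abs(C[...,1]+.32)<.08)&(z>.06)&(H>20)&(H<35)&(S>110)
    Q=C[pl&(z>.074)]; 
    if len(Q): print("plunger",len(Q),Q.mean(0),cv2.minEnclosingCircle((Q[:,:2]*1000).astype(np.float32)))
    Q=C[ok&(abs(C[...,0]-.433)<.08)&(abs(C[...,1]+.32)<.08)&(z>.038)&(z<.05)]
    if len(Q): print("ctl",cv2.minAreaRect((Q[:,:2]*1000).astype(np.float32)))
E
python3 b.py
```

```text
top rail 898 [0.1099 0.9939 0.5855 0.0923] ztop 0.17769932878423877
ends [ 0.5639 -0.103 ] [0.6077 0.2926] 0.397951164967181
blue 178 [ 0.5684 -0.0622] [0.579  0.0336] 0.0963386110636094
red 40 [0.5966 0.1923] [0.5985 0.2101] 0.01795175052566747
h 0.152 55 [0.4309 0.1784 0.1597] ((430.75384521484375, 178.97337341308594), (17.154314041137695, 15.860421180725098), 25.422809600830078)
h 0.108 126 [0.4182 0.1709 0.1181] ((421.3914489746094, 174.35028076171875), (50.767757415771484, 20.694095611572266), 27.653289794921875)
h 0.028 155 [0.4398 0.1755 0.0344] ((438.9648132324219, 173.75265502929688), (64.69576263427734, 38.355987548828125), 60.55436706542969)
h 0.003 157 [0.4388 0.1726 0.004 ] ((435.33837890625, 180.4075927734375), (119.29241180419922, 129.0467071533203), 89.45284271240234)
plunger 7 [ 0.4407 -0.3149  0.0765] ((435.95758056640625, -316.22674560546875), 13.863466262817383)
ctl ((430.80517578125, -329.18280029296875), (100.51490020751953, 110.18193054199219), 7.307614326477051)
side rail 818 [ 0.006   1.      0.5897 -0.3119] ztop 0.17676693422170353
ends [ 0.5783 -2.2033] [0.
[... 198 characters left out ...]
5595703125, 182.389404296875), (18.146244049072266, 16.549339294433594), 30.110828399658203)
h 0.108 191 [0.4218 0.1802 0.1167] ((422.900390625, 177.4351806640625), (51.256866455078125, 22.36652946472168), 27.19521713256836)
h 0.028 324 [0.4345 0.1848 0.0337] ((427.7010192871094, 179.32867431640625), (61.41483688354492, 45.687713623046875), 28.789766311645508)
h 0.003 42 [0.4215 0.181  0.0072] ((426.84320068359375, 173.3339080810547), (111.46381378173828, 105.9657974243164), 9.94670581817627)
plunger 72 [ 0.4329 -0.3228  0.0802] ((432.2440490722656, -324.6710510253906), 20.34066390991211)
ctl ((432.66632080078125, -323.83740234375), (100.2768783569336, 111.01673889160156), 6.921669960021973)
```

The top view shows the hanger at about (145,205) in the montage, opening away from the robot. The rail runs from the silver end at (103,155) to the blue end at (222,160), with the red band near (130,154). The controller is at (293,202). The two cameras agree to about 3 mm.

```bash
cat >> h.py <<'E'
def go(*wps):  # each wp: (x,y,z,yawdeg of tool x or None) -> unit deltas from present (measured) pose
    T=pose(); R=T[:3,:3]
    for w in wps:
        G=Ro.from_euler("z",w[3],degrees=True).as_matrix()@np.diag([1,-1,-1.]) if w[3] is not None else R
        print(np.r_[R.T@(np.array(w[:3])-T[:3,3])/.025,np.degrees(Ro.from_matrix(R.T@G).as_rotvec())/5].round(2).tolist())
E
python3 -c "
from h import *
print(capture('wrist')['hand_eye'].round(3).tolist())
go((.42,-.25,.30,18),(.431,.180,.29,27.4))"
```

```text
[[0.0, -0.949, -0.317, 0.081], [1.0, 0.0, -0.001, 0.0], [0.001, -0.317, 0.949, -0.143], [0.0, 0.0, 0.0, 1.0]]
[12.79, -10.21, -2.75, 0.0, 0.0, 0.08]
[18.63, -26.4, -2.35, 0.0, 0.0, -1.8]
```

send_rows --deltas '[3,-2,-2,0,0,0,1,6,-4.5,-2.7,0,0,0,1,9,-7,-2.7,0,0,0,1,11,-8.7,-2.7,0,0,0,1,12.8,-10.2,-2.7,0,0,0,1,13.4,-12,-2.7,0,0,-0.3,1,13.9,-13.6,-2.6,0,0,-0.5,1,14.5,-15.2,-2.6,0,0,-0.7,1,15,-16.8,-2.5,0,0,-0.9,1,15.6,-18.4,-2.5,0,0,-1.1,1,16.2,-20,-2.5,0,0,-1.3,1,16.8,-21.6,-2.4,0,0,-1.5,1,17.4,-23.2,-2.4,0,0,-1.6,1,18,-24.6,-2.4,0,0,-1.8,1,18.4,-25.8,-2.4,0,0,-1.8,1,18.6,-26.4,-2.35,0,0,-1.8,1,18.6,-26.4,-2.35,0,0,-1.8,1,18.6,-26.4,-2.35,0,0,-1.8,1]'

```text
clock: 3.75
tcp_pos: [0.4298, 0.1836, 0.2901]
orientation: [0.971, 0.24, 0.0, -0.001]
contact_force: [-0.4, -0.4, -0.4]
opening: 0.085
```

```bash
cat > c.py <<'E'
from h import *
np.set_printoptions(precision=4,suppress=True)
s=sensors.read_state(); print(s["clock"],s["tcp_pos"],s["orientation"],s["joint_positions"])
p=shot("wrist"); C=cloud(p); ok=p["range_z"]>0; z=C[...,2]
hsv=cv2.cvtColor(p["color"],cv2.COLOR_BGR2HSV); S=hsv[...,1]; H=hsv[...,0]
cv2.imwrite("pics/w1.png",p["color"])
ha=ok&(C[...,0]>.37)&(C[...,0]<.5)&(C[...,1]>.12)&(C[...,1]<.24)&(S>120)
for lo,hi in [(.154,.168),(.112,.124)]:
    Q=C[ha&(z>lo)&(z<hi)]
    if len(Q)>5: print(lo,len(Q),Q.mean(0),cv2.minAreaRect((Q[:,:2]*1000).astype(np.float32)))
for k in ["hanger_tab"]:
    for q in spotter.tip_of(p,k)[:1]: u=np.array(q["centre"])*[512,384]; print(k,q["confidence"],u,ray(p,u,.145))
E
python3 c.py; python3 -c "
from h import *
go((.4315,.1805,.20,27.4),(.4315,.1805,.128,27.4))"
```

```text
3.75 [0.4298 0.1836 0.2901] [ 0.9709  0.2396  0.0002 -0.0008] [ 0.2523 -0.1759  1.9026  0.0017  1.4144  1.3389]
0.154 245 [0.433  0.1824 0.1602] ((432.25653076171875, 182.17803955078125), (17.20233154296875, 15.089766502380371), 27.876176834106445)
0.112 342 [0.422  0.1761 0.1186] ((422.6394348144531, 176.75607299804688), (51.23272705078125, 19.70431900024414), 28.402868270874023)
hanger_tab 0.59 [255.6928 179.904 ] [0.4279 0.1827 0.145 ]
[0.06, 0.02, 3.6, 0.01, 0.01, 0.02]
[0.06, 0.01, 6.48, 0.01, 0.01, 0.02]
```

View pics/w1.png

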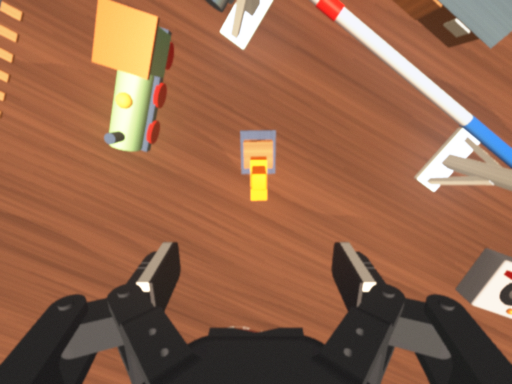

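The wrist view shows the tab at about (259,180), centred between the open fingers, with nothing else near. I'll go down and grasp.

send_rows --deltas '[0.1,0,1.2,0,0,-0.1,1,0.1,0,2.6,0,0,-0.1,1,0.1,0,4,0,0,-0.1,1,0.1,0,5.2,0,0,-0.1,1,0.1,0,6,0,0,-0.1,1,0.1,0,6.45,0,0,-0.1,1,0.1,0,6.45,0,0,-0.1,1,0.1,0,6.45,0,0,-0.1,0,0.1,0,6.45,0,0,-0.1,0,0.1,0,6.45,0,0,-0.1,0,0.1,0,6.45,0,0,-0.1,0,0.1,0,6.45,0,0,-0.1,0,0.1,0,6.45,0,0,-0.1,0,0.1,0,6.45,0,0,-0.1,0]'

```text
clock: 5.25
tcp_pos: [0.4331, 0.1815, 0.1296]
orientation: [0.971, 0.241, 0.001, -0.0]
contact_force: [-0.3, 1.4, 2.6]
opening: 0.015
```

```bash
python3 -c "
from h import *
s=sensors.read_state();print(s['clock'],s['tcp_pos'],s['opening'],s['contact_force'])
# crane
o=np.array([.5858,.0945]);d=np.array([.11,.9939]);n=np.array([.9939,-.11])
a=o-.105*d-.10*n; print(a,o-.105*d)
go((.4315,.1805,.22,27.4),(a[0],a[1],.24,-6.3))"
```

```text
5.25 [0.43309498 0.18145456 0.12956603] 0.015020375824352455 [-0.26215523  1.4145239   2.60502987]
[0.47486   0.0011405] [ 0.57425   -0.0098595]
[-0.07, 0.0, -3.62, -0.0, -0.02, 0.1]
[-1.89, 7.16, -4.42, -0.01, -0.02, 6.84]
```

send_rows --deltas '[0,0,-0.8,0,0,0,0,0,0,-2,0,0,0,0,0,0,-3.2,0,0,0,0,0,0,-4.2,0,0,0,0,-0.3,1,-4.2,0,0,1,0,-0.6,2.2,-4.2,0,0,2.2,0,-1,3.4,-4.2,0,0,3.4,0,-1.3,4.6,-4.2,0,0,4.6,0,-1.6,5.8,-4.2,0,0,5.8,0,-1.8,6.7,-4.2,0,0,6.5,0,-1.9,7.15,-4.2,0,0,6.85,0,-1.9,7.15,-4.2,0,0,6.85,0,-1.9,7.15,-4.2,0,0,6.85,0,-1.9,7.15,-4.2,0,0,6.85,0]'

```text
clock: 6.65
tcp_pos: [0.4736, 0.0019, 0.2334]
orientation: [0.999, -0.055, -0.001, -0.0]
contact_force: [-0.3, -0.4, -2.9]
opening: 0.0153
```

```bash
cat > d.py <<'E'
from h import *
np.set_printoptions(precision=4,suppress=True)
p=shot("wrist"); cv2.imwrite("pics/w2.png",p["color"])
s=sensors.read_state(); print(s["clock"],s["tcp_pos"],s["orientation"],s["opening"],s["contact_force"])
o=np.array([.5858,.0945]);d=np.array([.11,.9939]);n=np.array([.9939,-.11])
for nm in ["wrist","top","side"]:
    if nm!="wrist": p=shot(nm)
    C=cloud(p); z=C[...,2]; ok=p["range_z"]>0; hsv=cv2.cvtColor(p["color"],cv2.COLOR_BGR2HSV); S=hsv[...,1]
    q=(C[...,:2]-o); N=q@n; D=q@d
    r=ok&(abs(N)<.02)&(z>.165)&(z<.185)&(D>-.17)&(D<.13)
    for a,b in [(-.17,-.06),(-.06,.03),(.03,.13)]:
        m=r&(D>a)&(D<b); 
        if m.sum()>5: print(nm,"rail N",a,m.sum(),(np.percentile(N[m],2)+np.percentile(N[m],98))/2,N[m&(z>np.percentile(z[m],60))].mean(),z[m].max())
    t=pose()[:3,3]; zb=t[2]-.1296
    ha=ok&(N>-.15)&(N<-.045)&(abs(D+.105)<.05)&(S>120)&(abs(z-zb-.118)<.006)
    Q=C[ha]
    if len(Q)>5:
        c,w,a=cv2.minAreaRect((Q[:,:2]*1000).astype(np.float32)); print(nm,"arm",len(Q),c,w,a,"N,D",np.array(c)/1000@n-o@n,(np.array(c)/1000-o)@d)
    ha=ok&(N>-.15)&(N<-.045)&(abs(D+.105)<.05)&(abs(z-zb-.034)<.006); Q=C[ha]
    if len(Q)>5: c,w,a=cv2.minAreaRect((Q[:,:2]*1000).astype(np.float32)); print(nm,"crate",len(Q),c,w,a,Q[:,2].mean()-zb)
t=pose()[:3,3]; print("tcp N,D",(t[:2]-o)@n,(t[:2]-o)@d)
E
python3 d.py
```

```text
6.7 [0.4737 0.0019 0.2336] [ 0.9985 -0.0546 -0.0003 -0.0003] 0.014962238632665208 [-0.4747  0.5168 -3.5051]
wrist rail N -0.17 3091 0.0013203038924226008 0.0011825707430892537 0.17910276768156727
wrist rail N -0.06 2459 0.0009620460412180813 0.0011157960034513287 0.1788801423958376
wrist rail N 0.03 1096 0.0011148849078839312 0.0011415431011227726 0.1783870816443976
wrist arm 538 (482.858642578125, 0.6213617324829102) (19.862834930419922, 10.615180969238281) 83.83199310302734 N,D -0.09198676493217467 -0.10462952789049149
wrist crate 1768 (477.8819580078125, 1.5246353149414062) (44.01366424560547, 40.577178955078125) 83.65699005126953 0.03438954786167969
top rail N -0.17 242 0.00015624977082128464 0.0006452374368170472 0.18055384155279175
top rail N -0.06 187 0.00013008897763474442 0.0004137727323564658 0.1794362530859689
top rail N 0.03 210 0.00019329704649208518 5.879033897022642e-07 0.18208284541235975
side rail N -0.17 134 0.0011151162893634626 0.001080209624618956 0.17836946810258225
side rail N -0.06 133 0.0012232460851607147 0.0011750995057240362 0.17791568525488166
side rail N 0.03 192 0.0009249355952925622 0.0015814059423788949 0.17861290012378805
side arm 127 (463.4526062011719, 3.2635498046875) (23.647573471069336, 51.254493713378906) 84.82379150390625 N,D -0.11156506517517084 -0.10413812116699218
side crate 219 (468.17919921875, 3.1930103302001953) (48.01012420654297, 61.17762756347656) 81.26811218261719 0.03331980138334997
tcp N,D -0.10102970576687773 -0.10455443999478872
```

View pics/w2.png

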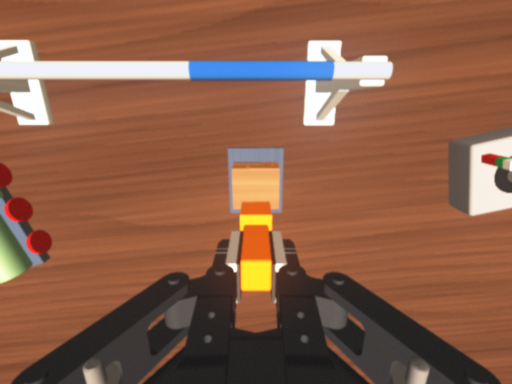

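The wrist view shows the hanger held square, its tray at about (256,180), with the blue rail section from (190,70) to (332,70) straight ahead. The rail is 102.5 mm away along tool x.

send_rows --deltas '[0.6,0,0,0,0,0,0,1.4,0,0,0,0,0,0,2.2,0,0,0,0,0,0,3,0,0,0,0,0,0,3.7,0,0,0,0,0,0,4.1,0,0,0,0,0,0,4.1,0,0,0,0,0,0,4.1,0,0,0,0,0,0]'

```text
clock: 7.6
tcp_pos: [0.5752, -0.0102, 0.2335]
orientation: [0.998, -0.055, -0.001, -0.0]
contact_force: [-1.1, 0.1, -3.2]
opening: 0.0153
```

```bash
cat > e.py <<'E'
from h import *
import sys
o=np.array([.5858,.0945]);d=np.array([.11,.9939]);n=np.array([.9939,-.11])
p=shot("side"); s=sensors.read_state(); t=s["tcp_pos"]; print(s["clock"],"tcp N,D,z",(t[:2]-o)@n,(t[:2]-o)@d,t[2],s["contact_force"],s["opening"],np.degrees(2*np.arctan2(s["orientation"][1],s["orientation"][0])))
K=p["intrinsics"]; Mi=np.linalg.inv(p["M"]); c=K@(Mi[:3,:3]@np.r_[t[:2],.16]+Mi[:3,3]); u,v=(c[:2]/c[2]).astype(int); print(u,v)
w=p["color"][max(v-70,0):v+70,max(u-90,0):u+90]; cv2.imwrite(sys.argv[1],cv2.resize(w,None,fx=4,fy=4,interpolation=cv2.INTER_CUBIC))
E
python3 e.py pics/s1.png
```

```text
7.65 tcp N,D,z 0.0008744256980160685 -0.10530148512667512 0.23352445344316777 [-1.24912835  0.74772274 -2.69114225] 0.015267034637161293 -6.347624197662984
265 193
```

View pics/s1.png

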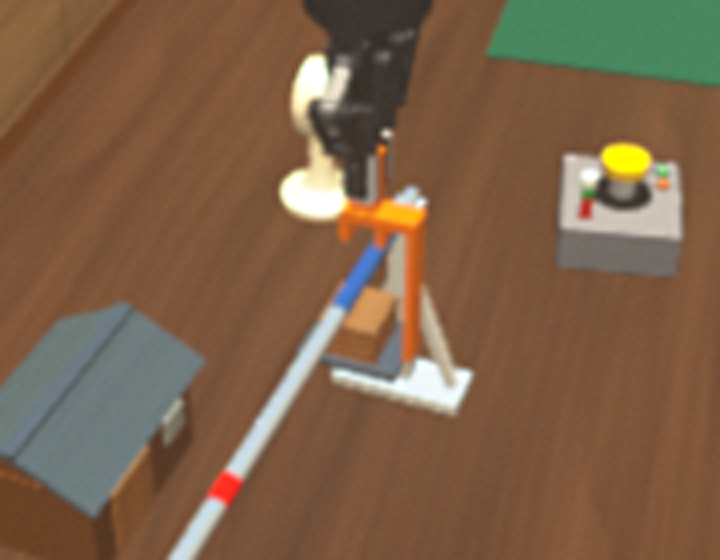

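The side view shows both lips straddling the rail in projection, with the rail at about (378,250) between them. I'll lower it slowly.

send_rows --deltas '[0,0,0.3,0,0,0,0,0,0,0.6,0,0,0,0,0,0,0.85,0,0,0,0,0,0,1.05,0,0,0,0,0,0,1.2,0,0,0,0,0,0,1.3,0,0,0,0,0,0,1.3,0,0,0,0]'

```text
clock: 8.35
tcp_pos: [0.5757, -0.0106, 0.2008]
orientation: [0.998, -0.056, -0.0, -0.0]
contact_force: [0.0, 0.1, -2.4]
opening: 0.015
```

send_rows --deltas '[0,0,0.06,0,0,0,0,0,0,0.12,0,0,0,0,0,0,0.16,0,0,0,0,0,0,0.16,0,0,0,0]'

```text
clock: 8.75
tcp_pos: [0.5759, -0.0106, 0.1972]
orientation: [0.998, -0.056, -0.0, -0.0]
contact_force: [-0.4, -0.0, -2.0]
opening: 0.015
```

send_rows --deltas '[0,0,0.03,0,0,0,0,0,0,0.05,0,0,0,0,0,0,0.05,0,0,0,0,0,0,0.05,0,0,0,0]'

```text
clock: 9.15
tcp_pos: [0.5759, -0.0106, 0.196]
orientation: [0.998, -0.056, -0.0, 0.0]
contact_force: [0.0, 0.7, -2.5]
opening: 0.0149
```

```bash
python3 e.py pics/s2.png
```

```text
9.2 tcp N,D,z 0.0018130659854961825 -0.10554411244260391 0.19610713315712974 [ 0.31239454 -1.00186591 -3.14410595] 0.015039778944970224 -6.365991293187752
265 193
```

View pics/s2.png

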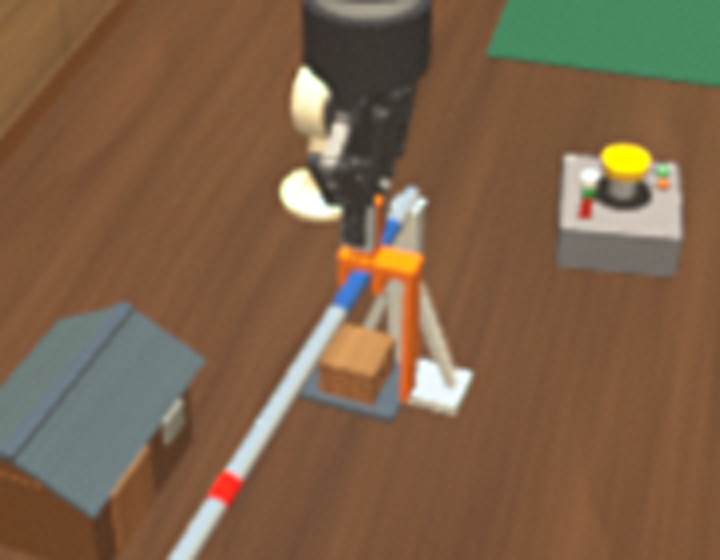

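It shows the hanger sitting on the blue section with the rail inside the throat at about (365,270). I'll bring it into light contact and slide.

send_rows --deltas '[0,0,0.02,0,0,0,0,0,-0.2,0.02,0,0,0,0,0,-0.6,0.02,0,0,0,0,0,-1.1,0.02,0,0,0,0,0,-1.6,0.02,0,0,0,0,0,-2.1,0.02,0,0,0,0,0,-2.6,0.02,0,0,0,0,0,-3.1,0.02,0,0,0,0,0,-3.5,0.02,0,0,0,0,0,-3.6,0.02,0,0,0,0]'

```text
clock: 10.2
tcp_pos: [0.586, 0.0803, 0.1956]
orientation: [0.998, -0.055, 0.0, -0.0]
contact_force: [-0.3, -0.1, -2.7]
opening: 0.0149
```

send_rows --deltas '[0,-0.2,0.02,0,0,0,0,0,-0.6,0.02,0,0,0,0,0,-1.1,0.02,0,0,0,0,0,-1.6,0.02,0,0,0,0,0,-2.1,0.02,0,0,0,0,0,-2.6,0.02,0,0,0,0,0,-3.1,0.02,0,0,0,0,0,-3.6,0.02,0,0,0,0,0,-4.1,0.02,0,0,0,0,0,-4.5,0.02,0,0,0,0,0,-4.8,0.02,0,0,0,0,0,-4.9,0.02,0,0,0,0,0,-4.9,0.02,0,0,0,0,0,-4.9,0.02,0,0,0,0]'

```text
clock: 11.6
tcp_pos: [0.5998, 0.2013, 0.1954]
orientation: [0.998, -0.056, 0.0, -0.001]
contact_force: [0.3, 0.1, 3.0]
opening: 0.0151
```

```bash
cat > f.py <<'E'
from h import *
import sys
np.set_printoptions(precision=4,suppress=True)
o=np.array([.5858,.0945]);d=np.array([.11,.9939]);n=np.array([.9939,-.11])
s=sensors.read_state(); t=s["tcp_pos"]; print(s["clock"],"tcp N,D,z",(t[:2]-o)@n,(t[:2]-o)@d,t[2],s["contact_force"],s["opening"])
ims=[]
for nm in ["top","side","wrist"]:
    p=shot(nm); C=cloud(p); ok=p["range_z"]>0; hsv=cv2.cvtColor(p["color"],cv2.COLOR_BGR2HSV); H,S=hsv[...,0],hsv[...,1]
    q=C[...,:2]-o; N=q@n; D=q@d; z=C[...,2]
    m=ok&(abs(N)<.02)&(abs(D-.107)<.05)&(z>.16)&(z<.18)&((H<5)|(H>174))&(S>110)
    if m.sum()>3: print(nm,"red D",m.sum(),np.percentile(D[m],[2,98]))
    m=ok&(N>-.06)&(N<.03)&(abs(D-.107)<.06)&(z>.178)&(z<.19)&(H>5)&(H<25)&(S>150)
    if m.sum()>5: print(nm,"arm D",m.sum(),np.percentile(D[m],[2,98]),"N",np.percentile(N[m],[2,98]),"z",np.median(z[m]))
    m=ok&(abs(N)<.05)&(abs(D-.107)<.06)&(z>.093)&(z<.106)
    if m.sum()>5: print(nm,"crate D",m.sum(),np.percentile(D[m],[2,98]),"N",np.percentile(N[m],[2,98]),"z",np.median(z[m]))
    K=p["intrinsics"]; Mi=np.linalg.inv(p["M"]); c=K@(Mi[:3,:3]@np.r_[o+.107*d,.17]+Mi[:3,3]); u,v=(c[:2]/c[2]).astype(int)
    w=cv2.getRectSubPix(p["color"],(100,100),(float(u),float(v))); ims.append(cv2.resize(w,(400,400)))
cv2.imwrite(sys.argv[1],np.hstack(ims[:2]))
E
python3 f.py pics/m1.png
```

```text
11.6 tcp N,D,z 0.002169537120904552 0.10770639186285658 0.19544860007632378 [0.2773 0.108  2.9654] 0.015134373150775432
top crate D 60 [0.0837 0.1104] N [-0.0284 -0.0018] z 0.09941490858842372
side red D 4 [0.1163 0.1185]
side arm D 162 [0.099 0.119] N [-0.0342  0.0149] z 0.1835175230575049
side crate D 313 [0.0877 0.131 ] N [-0.0341  0.0254] z 0.0996702863038561
wrist arm D 246 [0.0977 0.1166] N [0.0097 0.0169] z 0.18409727189719866
wrist crate D 1774 [0.0868 0.1292] N [-0.0115  0.0266] z 0.10048671713022912
```

View pics/m1.png

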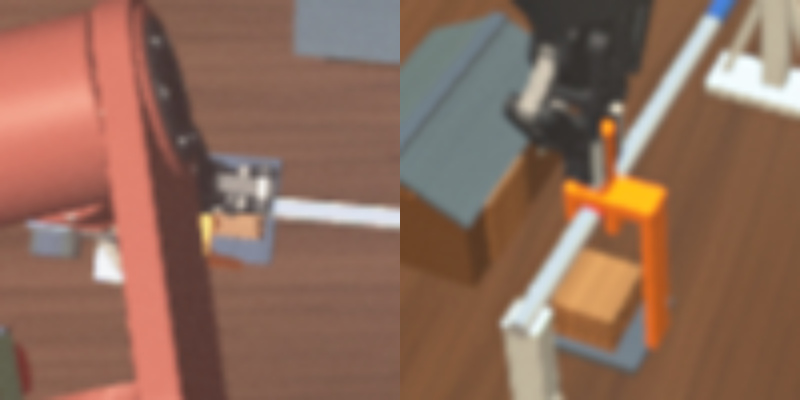

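The side crop shows the hanger hanging over the band, with the last trace of red at about (597,208) under the arm. I'll release and rise.

send_rows --deltas '[0,0,-0.02,0,0,0,0,0,0,-0.02,0,0,0,0.3,0,0,-0.02,0,0,0,0.5,0,0,-0.02,0,0,0,0.5,0,0,-0.02,0,0,0,0.5,0,0,-0.02,0,0,0,0.5,0,0,-0.5,0,0,0,0.5,0,0,-1.2,0,0,0,0.5,0,0,-2.2,0,0,0,0.5,0,0,-3.2,0,0,0,0.5,-0.5,0,-4,0,0,0,0.5,-1.5,0.5,-4,0,0,0,0.5,-2.5,1.5,-4,0,0,0,0.5,-3.5,3,-4,0,0,0,0.3,-4,5,-4,0,0,0,0,-4,6,-4,0,0,0,0,-4,6,-4,0,0,0,0]'

```text
clock: 13.45
tcp_pos: [0.4831, 0.06, 0.2965]
orientation: [0.998, -0.057, 0.001, 0.001]
contact_force: [-0.0, 0.6, 0.8]
opening: 0.0
```

```bash
python3 f.py pics/m2.png
python3 - <<'E'
from h import *
p=shot("side"); 
c=(.4327,-.3235)
go((c[0],c[1],.14,None),(c[0],c[1],.09,None))
E
```

```text
13.45 tcp N,D,z -0.09825022103414763 -0.04555040802453851 0.2964607516566677 [-0.0073  0.5814  0.8471] 2.5420366966002863e-05
top crate D 130 [0.0834 0.1227] N [-0.0209  0.0264] z 0.10022537199760617
side red D 4 [0.1162 0.1183]
side arm D 165 [0.0982 0.1186] N [-0.0344  0.0146] z 0.18329756405575037
side crate D 313 [0.0867 0.1304] N [-0.0329  0.0253] z 0.09970332599981258
wrist arm D 310 [0.0965 0.117 ] N [-0.0322  0.0152] z 0.1828576334550212
wrist crate D 882 [0.0853 0.1275] N [-0.0275  0.0269] z 0.10072638556498378
[-0.34, 15.61, 6.22, 0.0, 0.0, 0.0]
[-0.34, 15.61, 8.22, 0.0, 0.0, 0.0]
```

View pics/m2.png

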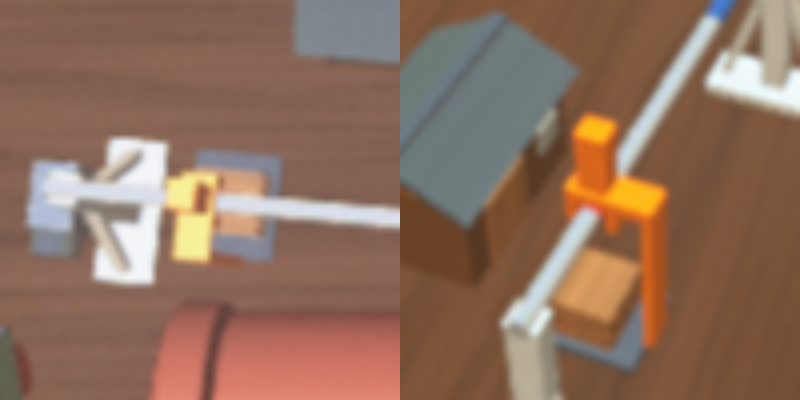

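The side crop shows the hanger hanging freely over the band, with its arm centred at D of about 107.5–108 mm against 107 mm for the mark. Next I'll go above the plunger with the fingers shut.

send_rows --deltas '[0,0.8,0,0,0,0,0,0,2.4,0,0,0,0,0,-0.1,4,0.5,0,0,0,0,-0.1,5.6,1,0,0,0,0,-0.1,7.2,1.6,0,0,0,0,-0.2,8.8,2.2,0,0,0,0,-0.2,10.4,2.8,0,0,0,0,-0.3,12,3.6,0,0,0,0,-0.3,13.5,4.4,0,0,0,0,-0.35,14.8,5.2,0,0,0,0,-0.35,15.5,5.9,0,0,0,0,-0.35,15.7,6.2,0,0,0,0,-0.35,15.7,6.2,0,0,0,0,-0.35,15.7,6.2,0,0,0,0]'

```text
clock: 15.05
tcp_pos: [0.4321, -0.3255, 0.1404]
orientation: [0.998, -0.055, 0.0, -0.0]
contact_force: [-0.2, -0.4, -0.2]
opening: -0.0003
```

```bash
cat > g.py <<'E'
from h import *
import sys
np.set_printoptions(precision=4,suppress=True)
p=shot("wrist"); cv2.imwrite(sys.argv[1],p["color"])
s=sensors.read_state(); print(s["clock"],s["tcp_pos"],s["contact_force"])
for nm in ["wrist","side"]:
    if nm=="side": p=shot(nm)
    C=cloud(p); hsv=cv2.cvtColor(p["color"],cv2.COLOR_BGR2HSV); H,S=hsv[...,0],hsv[...,1]
    m=(p["range_z"]>0)&(abs(C[...,0]-.433)<.05)&(abs(C[...,1]+.325)<.05)&(C[...,2]>.06)&(C[...,2]<.09)&(H>20)&(H<35)&(S>110)
    Q=C[m]; Q=Q[Q[:,2]>np.percentile(Q[:,2],95)-.004] if len(Q)>5 else Q
    if len(Q)>5: print(nm,len(Q),"top z",np.percentile(Q[:,2],[10,50,90]),cv2.minEnclosingCircle((Q[:,:2]*1000).astype(np.float32)))
E
python3 g.py pics/p1.png
```

```text
15.1 [ 0.4323 -0.3257  0.141 ] [-0.6616  0.3589  0.4325]
wrist 1690 top z [0.0807 0.0816 0.0824] ((432.3200378417969, -327.6807556152344), 19.952407836914062)
side 50 top z [0.0796 0.0808 0.0829] ((434.1778869628906, -323.10186767578125), 20.43572235107422)
```

View pics/p1.png

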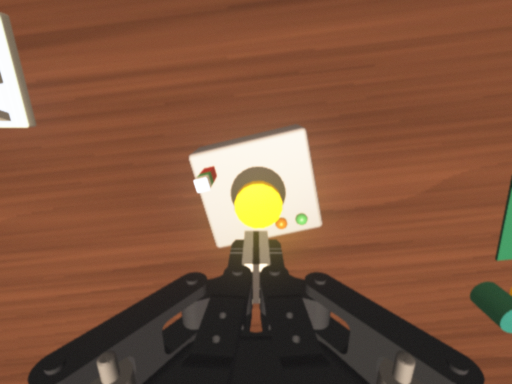

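The wrist view shows the plunger cap at about (259,205), directly ahead of the shut tips, with the gauge clear at (205,180). I'll press in small steps.

send_rows --deltas '[0,0,0.6,0,0,0,0,0,0,1.3,0,0,0,0,0,0,1.9,0,0,0,0,0,0,2.2,0,0,0,0,0,0,2.35,0,0,0,0,0,0,2.45,0,0,0,0,0,0,2.55,0,0,0,0,0,0,2.6,0,0,0,0,0,0,2.6,0,0,0,0,0,0,2.6,0,0,0,0]'

```text
clock: 16.15
tcp_pos: [0.4315, -0.3266, 0.0756]
orientation: [0.998, -0.056, 0.0, 0.0]
contact_force: [-1.5, 2.0, 3.4]
opening: -0.0006
```

send_rows --deltas '[0,0,0.06,0,0,0,0,0,0,0.12,0,0,0,0,0,0,0.18,0,0,0,0,0,0,0.18,0,0,0,0,0,0,0.18,0,0,0,0,0,0,0.18,0,0,0,0]'

```text
clock: 16.75
tcp_pos: [0.4316, -0.3268, 0.0708]
orientation: [0.998, -0.056, 0.0, 0.0]
contact_force: [-1.9, 2.5, 5.0]
opening: 0.0001
```

```bash
python3 g.py pics/p2.png; python3 f.py pics/m3.png; python3 -c "
from h import *
p=shot('side');cv2.imwrite('pics/p3.png',cv2.resize(p['color'][140:340,200:400],(800,600)[:1]*2)[:600] if 0 else cv2.resize(p['color'][150:300,220:400],(720,600),interpolation=cv2.INTER_CUBIC))"
```

```text
16.8 [ 0.4316 -0.3268  0.0708] [-0.6211  1.7788  4.9177]
wrist 176 top z [0.0809 0.0839 0.0878] ((438.44207763671875, -327.78167724609375), 13.6038818359375)
side 18 top z [0.072  0.0728 0.0771] ((432.5124206542969, -323.4294738769531), 19.1804256439209)
16.85 tcp N,D,z -0.10695075283917743 -0.4356204976311045 0.07082209629672184 [-0.5408  1.3431  5.9297] 6.974504252958629e-05
top crate D 132 [0.0832 0.1227] N [-0.0299  0.0264] z 0.10046921414726107
side red D 4 [0.1161 0.1183]
side arm D 164 [0.0982 0.1187] N [-0.0341  0.015 ] z 0.1834987383437368
side crate D 312 [0.0863 0.1304] N [-0.0327  0.0253] z 0.09953535018916743
```

View pics/p3.png

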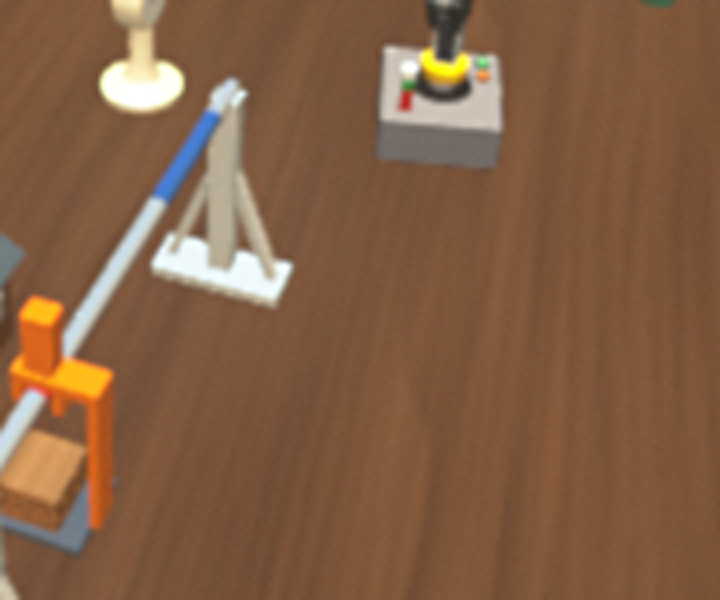

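The fingers hold the cap about 10 mm down with about 5 N at (445,68). The hanger is unchanged on the band. I'll hand in.

```bash
python3 -c "
from h import *
order.hand_in(); s=sensors.read_state(); print(s['clock'],s['tcp_pos'],s['contact_force'])"
```

```text
the job is handed in; nothing more can be done
the job is handed in; nothing more can be done
```

The job is done and handed in at about 17 s; no verdict was reported.

**Hanger:** I hooked it over the blue end of the rail, slid it along without lifting it off, and released it. It hangs by itself with its arm centred 107–108.5 mm from the rail's middle. The red band was measured at about 107 mm before it was covered. After release only a sliver of red showed past the hanger's arm, about where the band's far edge should be. For the first 90 mm or so of the slide the force reading showed its weight was still mostly on the gripper. The rail was inside the throat, but the roof may have been a fraction of a millimetre above it.

**Plunger:** The shut fingertips are holding it at a height of 70.8 mm, about 10 mm down. The wrist force is 5–6 N, which fits the expected 5 N, and it was never pressed deeper than this.

**Checks that disagreed:**
- The side camera put the pressed cap at about 73 mm, which is still in the green band.
- The wrist camera gave no valid height for the pressed cap: its 84 mm reading came from the fingers and the partly hidden cap.
- The cameras disagreed by 4–5 mm on the plunger's position, which is harmless on a 40 mm cap.

I steered clear of the engine, shed and clock and felt no unexpected contact, but I didn't measure them again at the end.

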